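Pin and squeeze a toy-housing bonding jig

ROBOT

A 6-joint arm with a two-finger parallel gripper is mounted at the origin on the work surface. World frame = base frame: x ahead of the robot, y to its left, z up, the work surface at z = 0. Lengths are in m, angles in rad, forces in N, time in s.
With the tool pointing down it reaches from about 0.275 to 0.975 m from the base axis. Payload 8.4 kg.
Tool frame: the origin (TCP) lies between the finger pads; the fingertips stand 19 mm ahead of it and the grasp point (between the pads) is the TCP; z points along the fingers, y is the line along which they close (so a half turn about z gives the same grasp; the last joint's range is limited). The gripper opens to 92 mm and grips with 3 to 60 N. Pads are 20 mm wide; open, the fingers measure 128 mm over their backs; the gripper's body (75 mm by 189 mm) begins 69 mm behind the grasp point.
Start: joints at [-1.221, 0.353, 1.633, -0, 1.155, -0.002], TCP at [0.215, -0.587, 0.234] pointing down, gripper open.
Joint ranges: [-2.63, 2.63], [-0.92, 2.1], [0.06, 2.66], [-1.3, 4.44], [0, 2.69], [-3.02, 3.02]. Speed limits (rad/s): [2.22, 2.22, 2.79, 3.14, 3.14, 3.14].

INTERFACE

Orientations are given as a rotation vector (axis times angle).
In Python, from workcell import r, hand, grab_frame, camera_info, ticket, models gives the robot as it stands. Calls block until the motion is done:
- r.move_pose(position, orientation): joint-space move of the TCP to a pose.
- r.move_linear(position, attitude=None, max_speed=0.15): straight line of the TCP; attitude=None keeps the orientation; max_speed is the mean speed in m/s.
- r.set_joints(angles): joint-space move.
- hand.release() and hand.clamp(newtons=None): open the fingers fully, or close them until they stop; newtons is the grip in N (None keeps the last).
- r.pause(seconds).
- r.inverse_kinematics(position, orientation): joint angles nearest the present ones, or None.
- r.get_obs(): the state.
- grab_frame(name): name is "side" or "top"; returns (picture, depth): 420x560x3 uint8, red, green, blue; 420x560 float32, m along the optical axis (not along the pixel's ray), 0 where there is no reading.
- camera_info(name): a dict with "fx", "fy", "cx", "cy" (pixels), "D" ([k1, k2, p1, p2, k3] as OpenCV has them; the pictures are not rectified), "rvec" (rotation vector, rad) and "tvec" (3), from world to camera coordinates, as OpenCV has them. Camera axes: x right, y down, z forward; pixel columns grow to the right and rows downward; lengths in m; the calibration is good to about 2 mm. A picture is of the moment at which its call begins. camera_info takes no time and is no camera call.
A pose or a line that the arm cannot do raises r.PlanningError and nothing moves.
- ticket.hand_in(): hands the job in; it is judged then, once.
Trained networks look in the newest picture that a camera, given by its name, has taken for a name from the list of things; names that differ only in an ending like _2 or _b are one class to them, and where a whole thing is asked for, a point or a joint stands for the part that bears it (a point fixed in the world has none). Each returns a list of dicts, best first, with "confidence" (0 to 1); they miss things now and then, are a little off and sometimes report something else, mostly with a low value. They report only what shows in the picture. A call takes as long as a camera call.
- models.look_for(target, camera): "box" ([left, top, right, bottom] in pixels, round what is visible of it).
The state is a dict: "t": time; "joint_pos": joint angles; "joint_velocities": joint speeds; "tau": joint torques, N m; "ee_pos": TCP position; "ee_rot": TCP orientation; "contact_force": force on the tool from outside, world axes, zero at the start; "wrist_torque": the same for the moment, N m; "grip_width": finger opening in m; "grip_force": force on a finger pad.
Only numpy, scipy, OpenCV 4.12 (cv2) and the standard library are available. Lean on these libraries where they do the work, as an engineer would, in place of code of your own. Each camera call takes 0.05 s, during which the arm holds its last target. There are 200 camera calls.

TASK

The two halves of a toy's blue housing sit glued-up in the open bonding jig: swing the jig's loose half fully shut, then push the yellow-handled pin from the rack straight down through the two red ears, all the way home, to lock it. Let go of the pin and finish holding: grip the shut halves across the seam and keep squeezing them together between the fingers (end there, do not let go). Leave the red and white pins in their rack and do not disturb the other things on the bench.

Things in the scene. Friction and masses are not known exactly. Their poses are not given: they have to be found in the camera images.
- jig: Bonding jig screwed to the bench; origin on the seam line, under the steel base plate (8 mm thick). Local +y runs along the seam to the upright hinge at (0, 85) mm; red ears at y = -85. Fixed half on local +x, swing half on -x. Shut, the halves' flat upright outer faces are at x = +25 and -25 mm (50 mm over both), y -60..70, 10..45 mm above the bench; the housing stands to 54 mm.
- rear_half: Fixed half of the jig, in aluminium, with half of the blue housing and the lower red ear. Same origin and axes as jig. Its flat outer face is at local x = +25 mm.
- swing_half (a joint): Angle of the swing half about the hinge, rad: 0 = fully shut (hard stop), up to 1.6 open; starts 0.6 to 1.25. It opens clockwise seen from above, free end towards the jig's -x. It stays where it is left (stiff hinge, 0.25 N m). To shut it push its flat outer face, e.g. 110 mm from the hinge, with a few N until it stops.
- swing_hinge (a point): Point on the upright hinge axis, at bench height. Hinge barrel dia 22 mm, 50 mm high. In the swing half's own frame (pointing from here along the jig's -y when shut) the jaw runs 15 to 145 mm from the axis; its flat outer face, away from the seam, is 25 mm from the seam plane and spans heights 10 to 45 mm.
- rear_hole (a point): Centre of the mouth (top) of the hole in the fixed lower red ear, 32 mm above the bench. The hole is 12 mm wide, upright and open below; the ear is 12 mm thick.
- swing_hole (a point): Centre of the mouth (top) of the hole in the upper red ear on the swing half, 45 mm above the bench, 170 mm from the hinge; 12 mm hole, ear 12 mm thick (36 x 44 mm from above). It comes to lie straight above rear_hole when the jig is shut.
- yellow_pin: The locking pin: steel shank dia 10, 34 mm long with a tapered foot, and a round yellow handle dia 18, 35 mm tall with two black bands. Origin at the shank's tip, z up the pin; handle 34 to 69 mm above the origin. 35 to 70 g. Stands in one of the rack's holes, handle resting on its top. Fully home in the jig, the handle rests on the upper ear and the tip is 21 mm below rear_hole.
- red_pin: A pin of the same shape with a red handle and a 7 mm shank: leave it in the rack. Origin at its tip.
- white_pin: A pin with a white handle and a shank only 20 mm long: leave it in the rack. Origin at its tip.
- rack: Fixed pale wooden pin rack, 165 x 46 x 42 mm, origin at the centre of its underside, long side along its x; three 12 mm holes at local x = -55, 0 and 55 mm, each with a pin (which pin is where varies).
- spray_can: Spray can with a red label, dia 52, 170 mm tall, standing; leave alone. Origin under its centre.
- glue_bottle: Small glue bottle with an orange cap, dia 38, 90 mm tall, standing; leave alone. Origin under its centre.
- tape_roll: Yellow tape roll lying flat, dia 76, 20 mm high; leave alone.
- steel_dish: Open steel dish, dia 100, 30 mm high; leave alone.
- screwdriver: Screwdriver with a red handle, lying; leave alone.
- toy_shell: Spare blue and orange toy shell lying flat, about 130 x 60 x 24 mm; leave alone.

How it is judged:
On the way, in this order (a step that is already met when the one before it is completed fails the run):
1. the swing half is swung shut (value of joint swing_half below 0.03 rad), for 0.2 s.
2. the yellow pin is through both ears, fully home, with the jig shut (z of yellow_pin in the frame of rear_hole below -0.017 m and horizontal distance between yellow_pin and rear_hole below 0.005 m and horizontal distance between yellow_pin and swing_hole below 0.005 m and angle between yellow_pin's own z axis and vertical below 0.15 rad and value of joint swing_half below 0.03 rad), for 0.2 s.
At the end, for the whole second after the job is handed in: Jig shut (under 0.02 rad), yellow pin upright through both ears within 4 mm of fully home and no longer touched, and the fingers pressing both the swing half and the rear half with more than 5 N each; red and white pins still in the rack (z of yellow_pin in the frame of rear_hole below -0.017 m and horizontal distance between yellow_pin and rear_hole below 0.005 m and horizontal distance between yellow_pin and swing_hole below 0.005 m and angle between yellow_pin's own z axis and vertical below 0.15 rad and value of joint swing_half below 0.02 rad and contact force between the fingers and swing_half above 5 N and contact force between the fingers and rear_half above 5 N and contact force between the fingers and yellow_pin below 0.5 N and height (world z) of red_pin below 0.015 m and height (world z) of white_pin below 0.029 m); the arm keeps its last pose, push and grip.
It fails at once if a bystander (spray can, glue bottle, tape roll, dish, screwdriver, toy shell) is moved more than 30 mm (distance of any of spray_can, glue_bottle, tape_roll, steel_dish, screwdriver, toy_shell from where it was at the start of the episode above 0.03 m).
It fails at once if the red or the white pin is taken out of the rack (distance of any of red_pin, white_pin from where it was at the start of the episode above 0.025 m).
It also fails if it takes over 61 s, if anything falls off the work surface, if the arm or the gripper's body presses on something with over 40 N, if the wrist force passes 120 N, or if a joint passes its speed limit or range.

## Working session

There is one attempt and no reset: what is moved stays moved. The work goes in short steps, each a Python script; the robot and the scene stay as the last script left them, time stands still between calls to the robot, and variables do not carry over. Pictures are saved under pics/ and viewed, at most 10 in all, crops included, and the job is handed in when it is done.

```bash
ls; mkdir -p pics; cat > h.py <<'E'
import numpy as np, cv2
from workcell import r, hand, grab_frame, camera_info, ticket, models
def cam(n):
    c=camera_info(n);K=np.array([[c['fx'],0,c['cx']],[0,c['fy'],c['cy']],[0,0,1.]])
    return K,np.array(c['D'],float),cv2.Rodrigues(np.array(c['rvec'],float))[0],np.array(c['tvec'],float)
def cloud(n,d):
    K,D,R,t=cam(n);h,w=d.shape
    uv=np.stack(np.meshgrid(np.arange(w),np.arange(h)),-1).reshape(-1,1,2).astype(np.float64)
    p=cv2.undistortPoints(uv,K,D).reshape(-1,2);z=d.reshape(-1,1)
    P=(np.c_[p,np.ones(len(p))]*z-t)@R
    P[z[:,0]<=0]=np.nan
    return P.reshape(h,w,3)
E
python3 - <<'E'
from h import *
for n in("top","side"):
    p,d=grab_frame(n);cv2.imwrite(f"pics/{n}0.png",p[...,::-1]);np.save(f"{n}0.npy",d);np.save(f"{n}0p.npy",p)
    K,D,R,t=cam(n);print(n,-R.T@t,K[0,0],(d>0).mean())
    for o in("jig","swing_half","yellow_pin","red_pin","white_pin","rack","spray_can","glue_bottle","tape_roll","steel_dish","screwdriver","toy_shell"):
        print(o,[(round(x['confidence'],2),np.round(x['box']).astype(int).tolist()) for x in models.look_for(o,n)[:2]])
print(r.get_obs())
E
```

```text
pics
workcell.py
top [0.3758292  0.08452415 1.20177386] 450.53229960490125 0.9958886054421768
jig [(0.95, [251, 152, 342, 242]), (0.38, [263, 166, 338, 181])]
swing_half [(0.98, [260, 179, 295, 244])]
yellow_pin [(0.45, [432, 194, 438, 204])]
red_pin [(0.53, [430, 235, 440, 245])]
white_pin []
rack [(0.87, [418, 188, 441, 253])]
spray_can [(0.79, [126, 225, 167, 248]), (0.36, [265, 168, 337, 184])]
glue_bottle [(0.74, [185, 171, 199, 193])]
tape_roll [(0.95, [383, 287, 409, 318]), (0.61, [128, 226, 166, 250])]
steel_dish [(0.74, [216, 123, 252, 156])]
screwdriver [(0.65, [216, 123, 250, 159]), (0.62, [399, 99, 419, 164])]
toy_shell [(0.78, [147, 306, 194, 330])]
side [-0.0357438   0.77305281  0.79543623] 492.7902534872885 0.9958928571428571
jig [(0.89, [205, 179, 314, 246])]
swing_half [(0.64, [229, 220, 313, 249])]
yellow_pin [(0.42, [358, 140, 366, 151])]
red_pin [(0.66, [386, 151, 402, 165])]
white_pin [(0.67, [372, 144, 380, 156])]
rack [(0.83, [350, 145, 407, 183])]
spray_can [(0.58, [163, 280, 206, 365])]
glue_bottle [(0.65, [165, 251, 183, 284])]
tape_roll [(0.93, [410, 204, 4
[... 152 characters left out ...]
nt_pos': array([-1.22144067e+00,  3.52987913e-01,  1.63341616e+00,  5.55048786e-05,
        1.15520744e+00, -2.38808866e-03]), 'joint_velocities': array([ 1.03070973e-03, -8.21286814e-05, -9.59101755e-04, -1.55048557e-03,
        1.51242078e-03, -8.63338060e-04]), 'tau': array([ 2.73222824e-03, -5.93764007e+01, -3.34561694e+01,  7.02564837e-02,
        1.57825247e-02,  2.13525347e-06]), 'ee_pos': array([ 0.2153547 , -0.58671634,  0.2335836 ]), 'ee_rot': array([-3.09311083e+00, -5.49634431e-01, -7.34541472e-05]), 'contact_force': array([-1.12601777, -0.25968337,  0.38964204]), 'wrist_torque': array([-0.01821286, -0.0593041 ,  0.00137607]), 'grip_force': 0.0, 'grip_width': 0.09247466564818554}
```

```bash
python3 - <<'E'
from h import *
a=cv2.imread("pics/top0.png")[100:330,110:460];b=cv2.imread("pics/side0.png")[110:260,140:450]
cv2.imwrite("pics/c1.png",cv2.resize(a,None,fx=2.28,fy=2.28,interpolation=cv2.INTER_CUBIC))
cv2.imwrite("pics/c2.png",cv2.resize(b,None,fx=2.5,fy=2.5,interpolation=cv2.INTER_CUBIC))
E
```

```text
(no output)
```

View pics/c1.png

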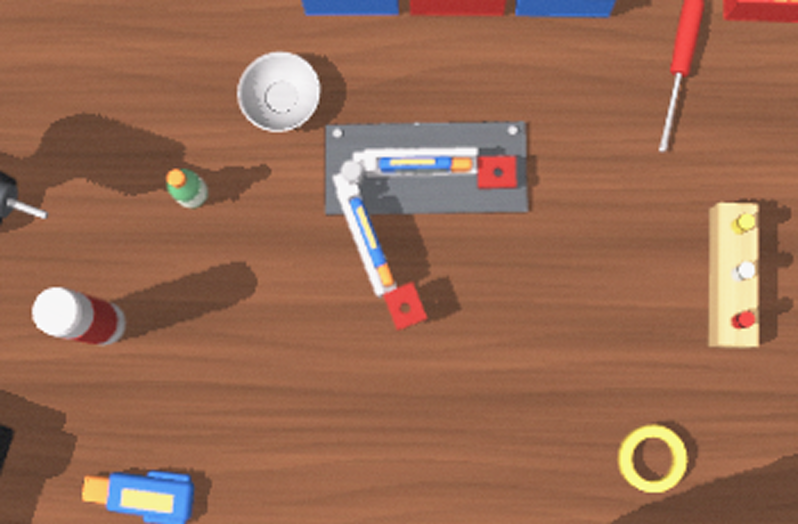

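View pics/c2.png

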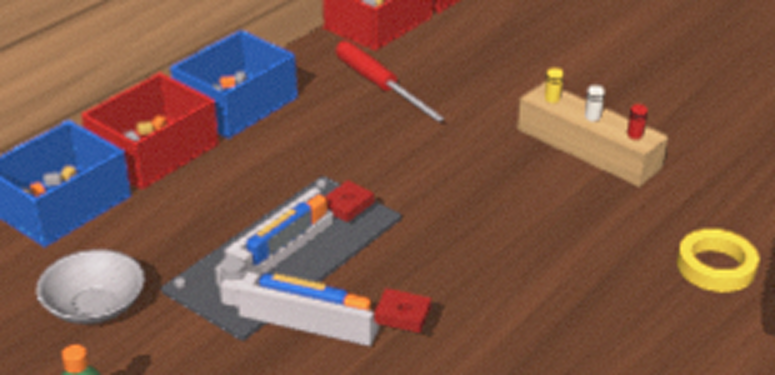

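Top crop: hinge at about (350,172), rear ear hole at (498,171), swing ear hole at (405,307), and the rack on the right with the yellow pin at (745,222). The side crop shows the same layout, with the pin order yellow, white, red. Next I measure these in 3D.

```bash
cat > m.py <<'E'
from h import *
def load(n): return np.load(f"{n}0p.npy").astype(int),cloud(n,np.load(f"{n}0.npy"))
def hsv(p): return cv2.cvtColor(p.astype(np.uint8),cv2.COLOR_RGB2HSV).astype(int)
def rect(P): 
    c,s,a=cv2.minAreaRect((P[:,:2]*1000).astype(np.float32)); return np.round(c,1),np.round(s,1),round(a,1)
def win(X,b): m=np.zeros(X.shape[:2],bool);m[b[1]:b[3],b[0]:b[2]]=1;return m
B={"top":dict(jig=(245,145,350,250),pin=(428,188,446,206),rack=(412,182,448,258)),
   "side":dict(jig=(195,170,320,260),pin=(354,134,372,153),rack=(340,130,415,190))}
E
python3 - <<'E'
from m import *
for n in B:
    p,X=load(n);H=hsv(p);z=X[...,2]
    red=((H[...,0]<8)|(H[...,0]>172))&(H[...,1]>150)&(H[...,2]>70)
    k,lab,st,ce=cv2.connectedComponentsWithStats((red&win(X,B[n]['jig'])).astype(np.uint8))
    for i in range(1,k):
        if st[i,4]<40: continue
        q=X[lab==i];zm=np.nanmedian(q[:,2]);q2=q[abs(q[:,2]-zm)<.005]
        # hole: non-red pixels inside the filled blob
        m=(lab==i).astype(np.uint8);cs,_=cv2.findContours(m,0,2);f=np.zeros_like(m);cv2.drawContours(f,cs,-1,1,-1)
        V=p[...,0];inner=cv2.erode(f,np.ones((5,5)))>0
        w=np.where(inner,np.clip(np.median(V[inner])-V-12,0,None),0);ys,xs=np.nonzero(w)
        hp=(np.sum(xs*w[ys,xs])/w.sum(),np.sum(ys*w[ys,xs])/w.sum())
        K,D,R,t=cam(n);u=cv2.undistortPoints(np.array([[hp]]),K,D)[0,0];C=-R.T@t;dr=R.T@np.r_[u,1]
        hz=.045 if zm>.038 else .032;hw=C+dr*(hz-C[2])/dr[2]
        print(n,'ear',round(zm*1000,1),rect(q2),'hole px',np.round(hp,1),np.round(hw*1000,1),len(w.nonzero()[0]))
    yel=(abs(H[...,0]-28)<7)&(H[...,1]>150)&win(X,B[n]['pin'])
    q=X[yel];q=q[q[:,2]>.05];print(n,'pin n',len(q),'z',np.round(np.nanpercentile(q[:,2],[5,50,95])*1000,1),rect(q[q[:,2]>np.nanpercentile(q[:,2],95)-.006]),rect(q))
    m=win(X,B[n]['rack'])&(abs(z-.042)<.006);print(n,'rack',m.sum(),np.nanmedian(z[m])*1000,rect(X[m]))
    m=win(X,B[n]['jig'])&(abs(z-.008)<.004)&(H[...,1]<110);m=cv2.morphologyEx(m.astype(np.uint8),cv2.MORPH_OPEN,np.ones((3,3)))>0
    print(n,'plate',m.sum(),rect(X[m]))
    m=win(X,B[n]['jig'])&(z>.035)&(z<.06)&~red;print('halves',rect(X[m]))
    for o,b in dict(glue=((185,171,199,193),(165,251,183,284)),driver=((399,99,419,164),(276,125,296,145)),dish=((216,123,252,156),(153,213,196,238))).items():
        bb=b[n=='side'];q=X[bb[1]:bb[3],bb[0]:bb[2]].reshape(-1,3);q=q[q[:,2]>.012];print(o,np.round(np.nanmin(q,0),3),np.round(np.nanmax(q,0),3))
E
```

```text
top ear 31.9 (array([645.3,  13.1]), array([33.7, 40.3]), 0.6) hole px [328.  175.1] [645.1  11.9  32. ] 21
top ear 44.3 (array([485.4, 117.1]), array([43.6, 35.9]), 22.2) hole px [287.1 234.6] [484.2 117.7  45. ] 25
top pin n 9 z [61.5 66.9 76. ] (array([ 575.9, -258.8]), array([8.8, 1.3]), 49.3) (array([ 577.4, -258.5]), array([12.8,  3. ]), 32.2)
top rack 929 41.969398159358 (array([ 527.4, -264.5]), array([ 48.8, 165.4]), 88.6)
top plate 1793 (array([655. ,  95.1]), array([111.6, 238.9]), 1.6)
halves (array([603.7, 116.1]), array([178.8, 213. ]), 57.4)
glue [0.603 0.358 0.014] [0.64  0.389 0.093]
driver [ 0.685 -0.242  0.012] [ 0.872 -0.182  0.032]
dish [0.699 0.225 0.012] [0.791 0.317 0.034]
side ear 16.1 (array([850.5,  80.3]), array([76.7,  9.3]), 88.6) hole px [nan nan] [nan nan nan] 0
side ear 32.4 (array([645.6,  13.9]), array([38.3, 48.9]), 1.7) hole px [279.1 189.1] [644.6  13.8  32. ] 13
side ear 45.1 (array([486.2, 118. ]), array([43.9, 41.2]), 21.8) hole px [300.6 234.5] [482.6 123.5  45. ] 36
side pin n 65 z [51.2 67.6 79.6] (array([ 582.4, -265.7]), array([14.1, 18.2]), 23.0) (array([ 582.4, -264.1]), array([15.3, 20.6]), 28.8)
side rack 567 43.05342715489724 (array([ 528.9, -263.4]), array([ 52.8, 169.1]), 88.5)
side plate 1121 (array([658.8,  97. ]), array([118.3, 242. ]), 1.6)
halves (array([597.2, 154.8]), array([204.9, 192.6]), 78.3)
glue [0.468 0.359 0.013] [0.635 0.472 0.174]
driver [ 0.775 -0.288  0.012] [ 0.873 -0.197  0.03 ]
dish [0.692 0.222 0.012] [0.793 0.323 0.035]<stdin>:13: RuntimeWarning: invalid value encountered in scalar divide
```

```bash
cat >> h.py <<'E'
from scipy.spatial.transform import Rotation as Ro
A=np.deg2rad(1.6); JY=np.array([-np.sin(A),np.cos(A)]); JX=np.array([np.cos(A),np.sin(A)])
HOLE=np.array([.6452,.0130]); HINGE=HOLE+.170*JY
def down(phi):
    y=np.array([np.cos(phi),np.sin(phi),0]);z=np.array([0,0,-1.]);return Ro.from_matrix(np.c_[np.cross(y,z),y,z]).as_rotvec()
def best(pos,phi):  # pick half turn with last joint nearest the present
    q=r.get_obs()['joint_pos'];c=[]
    for f in(phi,phi+np.pi):
        j=r.inverse_kinematics(pos,down(f))
        if j is not None: c.append((abs(j[5]-q[5])+.5*abs(j[5]),f,j))
    return min(c,key=lambda a:a[0])
def st(m=''):
    o=r.get_obs();print(m,round(o['t'],2),np.round(o['ee_pos']*1000,1),'F',np.round(o['contact_force'],1),'w',round(o['grip_width']*1000,1),'g',round(o['grip_force'],1));return o
E
cat > push.py <<'E'
from h import *
def swing(th,a,off):
    M=Ro.from_euler('z',-th).as_matrix()[:2,:2];u=M@(-JY);n=M@(-JX);return HINGE+a*u+(.035+off)*n,np.arctan2(*u[::-1])
E
python3 - <<'E'
from push import *
st('0');hand.clamp(20)
th0=1.205;p,ph=swing(th0,.110,.028)
s,f,j=best(np.r_[p,.16],ph);dphi=f-ph;print(np.round(p,3),np.round(j,2))
r.move_pose(np.r_[p,.16],down(f));st('above')
r.move_linear(np.r_[p,.034],max_speed=.2);o=st('down');F0=o['contact_force']
for th in np.linspace(1.2,.1,12):
    p,ph=swing(th,.110,0.);r.move_linear(np.r_[p,.034],down(ph+dphi),max_speed=.12)
    o=r.get_obs();print(round(th,2),np.round(o['contact_force']-F0,1))
    if np.linalg.norm((o['contact_force']-F0)[:2])>25: break
st('end')
E
```

```text
0 1.3 [ 215.4 -586.7  233.6] F [-1.1 -0.3  0.4] w 92.5 g 0.0
[0.515 0.199] [ 0.37  0.32  1.86  0.    0.96 -0.03]
above 5.62 [515.  198.3 160.1] F [-0.2 -0.3 -0.5] w 0.5 g 0.0
down 6.4 [515.3 199.   34.6] F [0.7 0.4 1.3] w 0.5 g 0.0
1.2 [-0.5  0.1 -1.9]
1.1 [-0.5 -0.1 -1.3]
1.0 [ 0.6 -1.7 -0.6]
0.9 [-0.8  0.3 -1.3]
0.8 [-0.7 -0.5 -1.8]
0.7 [-0.2 -0.4 -0.7]
0.6 [-0.3 -1.1 -1.5]
0.5 [-0.6  0.4 -1.7]
0.4 [-1.  0. -1.]
0.3 [-0.6 -0.5 -1.2]
0.2 [-1.6 -0.3 -0.6]
0.1 [-0.3 -0.6 -1.6]
end 9.54 [597.5  76.   34. ] F [ 0.4 -0.2 -0.3] w 0.4 g 0.0
```

```bash
python3 - <<'E'
from push import *
o=st();ph=swing(0,.11,0)[1];R0=Ro.from_rotvec(o['ee_rot']).as_matrix()[:2,1];f=ph if R0@[np.cos(ph),np.sin(ph)]>0 else ph+np.pi
F0=o['contact_force']
for off in[.004,.001,-.001,-.003,-.005,-.007,-.009,-.011]:
    p,_=swing(0,.110,off);r.move_linear(np.r_[p,.034],down(f),max_speed=.05);r.pause(.1)
    F=r.get_obs()['contact_force']-F0;print(off,np.round(F,1))
    if F[0]<-14: break
st()
p,d=grab_frame("top");cv2.imwrite("pics/t2.png",cv2.resize(p[100:330,210:460,::-1],None,fx=2.5,fy=2.5,interpolation=2))
E
```

```text
9.54 [597.5  76.   34. ] F [ 0.4 -0.2 -0.3] w 0.4 g 0.0
0.004 [-1.6  0.   0.4]
0.001 [-2.  -1.5  0.5]
-0.001 [-5.5 -1.5  1.4]
-0.003 [-12.   -1.6   8.9]
-0.005 [-18.8  -1.5  14.7]
 11.35 [609.1  71.8  33.7] F [-18.4  -1.6  14.5] w 0.4 g 9.2
```

View pics/t2.png

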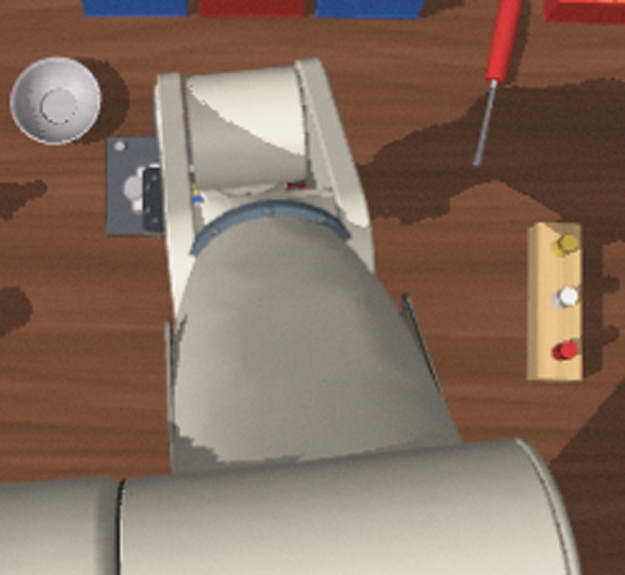

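The arm hides the jig from above, but the force rose at the expected shut position. I'll back off, go to the pin and re-measure the ears with the view clear.

```bash
python3 - <<'E'
from push import *
p,_=swing(0,.110,.02);r.move_linear(np.r_[p,.034],max_speed=.1);r.move_linear(np.r_[p,.18],max_speed=.25)
hand.release()
g=np.array([.583,-.2653]);s,f,j=best(np.r_[g,.16],np.pi/2-np.deg2rad(1.4));print(np.round(j,2))
r.move_pose(np.r_[g,.16],down(f));st()
for n in("top","side"):
    p,d=grab_frame(n);np.save(f"{n}1.npy",d);np.save(f"{n}1p.npy",p)
    X=cloud(n,d);H=cv2.cvtColor(p,cv2.COLOR_RGB2HSV).astype(int)
    red=((H[...,0]<8)|(H[...,0]>172))&(H[...,1]>150)&(H[...,2]>70)
    m=red&(abs(X[...,2]-.045)<.004)&(abs(X[...,0]-.645)<.05)&(abs(X[...,1]-.013)<.05)
    q=(X[m][:,:2]*1000).astype(np.float32);print(n,len(q),np.nanmedian(X[m][:,2]),cv2.minAreaRect(q),q.mean(0))
    c,_=cv2.projectPoints(np.array([[*HOLE,.045],[*HOLE,.045]]),*[cv2.Rodrigues(cam(n)[2])[0],cam(n)[3],cam(n)[0],cam(n)[1]]);c=c[0,0];print(c)
    u,v=c.round().astype(int);w=p[v-10:v+11,u-10:u+11];a=p[v-22:v+22,u-45:u+22,::-1]
    cv2.imwrite(f"pics/e{n}.png",cv2.resize(a,None,fx=6,fy=6,interpolation=2))
a,b=cv2.imread("pics/etop.png"),cv2.imread("pics/eside.png");cv2.imwrite("pics/e.png",np.vstack([a,b]))
E
```

```text
[-0.43  0.45  1.66 -0.    1.03 -1.98]
 15.18 [ 583.3 -264.3  160.1] F [ 0.1 -0.3 -0.3] w 91.6 g 0.0
top 195 0.04446213792383305 ((643.9667358398438, 12.50177001953125), (35.974708557128906, 42.38007736206055), 0.3671255111694336) [644.5257    13.564617]
[327.84498104 173.9303714 ]
side 161 0.04550681686589411 ((645.8757934570312, 14.423392295837402), (38.02592086791992, 47.50578308105469), 0.9424459934234619) [645.69336   14.153205]
[279.06713818 184.81353841]
```

View pics/e.png

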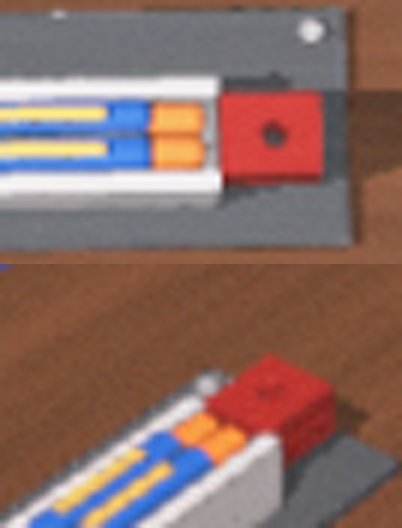

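Both views show the jig shut with the hole about where expected. Next: grasp and lift the pin, then carry it over the hole.

```bash
python3 - <<'E'
from push import *
r.move_linear([.583,-.2653,.067],max_speed=.12);st('at')
hand.clamp(25);st('grip')
r.move_linear([.583,-.2653,.14],max_speed=.15);st('up')
p=np.r_[.645,.0125,.15];s,f,j=best(p,A);print(np.round(j,2))
r.move_pose(p,down(f));r.move_linear(np.r_[p[:2],.112],max_speed=.15);r.pause(.2);o=st('over')
for n in("top","side"):
    q,d=grab_frame(n);np.save(f"{n}2.npy",d);np.save(f"{n}2p.npy",q)
    a=q[100:240,230:400,::-1] if n=="top" else q[130:230,200:340,::-1]
    cv2.imwrite(f"pics/o{n}.png",cv2.resize(a,(680,560 if n=="top" else 486),interpolation=2))
E
```

```text
at 16.21 [ 583.6 -265.5   67.7] F [0.3 0.4 1. ] w 92.0 g 0.0
grip 17.32 [ 583.  -265.3   67. ] F [ 0.5 -0.2 -0.7] w 17.4 g 25.0
up 17.96 [ 582.6 -265.1  139.5] F [-0.4 -0.1 -1.3] w 17.1 g 25.0
[ 0.02  0.47  1.66 -0.    1.01 -0.01]
over 20.27 [645.7  12.4 113.1] F [ 0.6  0.9 -0.3] w 17.3 g 25.0
```

View pics/oside.png

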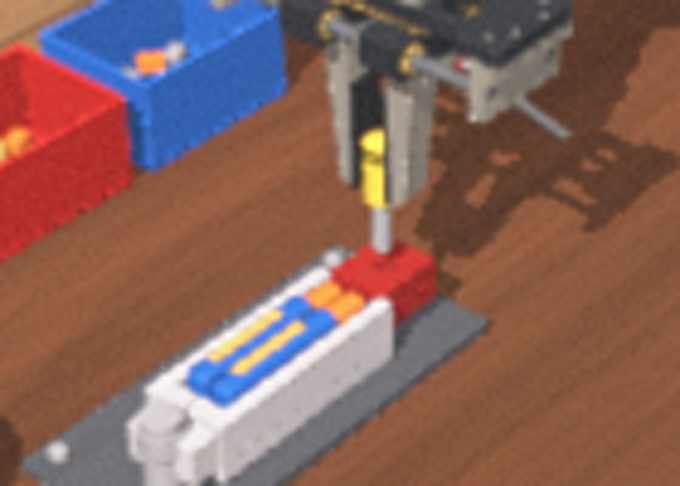

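```bash
cat > ins.py <<'E'
from push import *
F0=r.get_obs()['contact_force']
def descend(xy,zs,lim):
    for z in zs:
        r.move_linear(np.r_[xy,z],max_speed=.06)
        o=r.get_obs();F=o['contact_force']-F0
        if abs(F[2])>lim or np.linalg.norm(F[:2])>lim: print('stop',np.round(xy*1000,1),round(z,4),np.round(F,1));return False,F
    return True,F
E
python3 - <<'E'
from ins import *
C=np.array([.645,.0125]);S=[(0,0),(0,-1.5),(1.5,0),(0,1.5),(-1.5,0),(1.5,-1.5),(1.5,1.5),(-1.5,1.5),(-1.5,-1.5),(0,-3),(3,0),(0,3),(-3,0)]
for s in S:
    xy=C+np.array(s)/1000;r.move_linear(np.r_[xy,.106],max_speed=.1)
    ok,F=descend(xy,np.arange(.103,.0899,-.0025),8)
    if ok: break
st(f'{ok} {s} {np.round(F,1)}')
E
```

```text
True (0, 0) [ 0.3 -5.9  0.9] 22.12 [645.1  12.2  90.4] F [ 0.5 -5.   0.2] w 17.2 g 25.0
```

```bash
python3 - <<'E'
from ins import *
F0=np.array([0,.0,-.5])
xy=np.array([.645,.0113]);r.move_linear(np.r_[xy,.090],max_speed=.05);st('shift')
for z in np.arange(.088,.0679,-.002):
    ok,F=descend(xy,[z],30)
    if not ok: break
    if abs(F[1])>4: xy[1]+=np.sign(F[1])*.0005
    if abs(F[0])>4: xy[0]+=np.sign(F[0])*.0005
    print(round(z,4),np.round(F,1))
    if F[2]>12: break
st('end')
E
```

```text
shift 22.38 [644.9  11.6  89.8] F [ 0.6 -1.2  1. ] w 17.8 g 25.0
0.088 [ 1.3  3.9 -2.1]
0.086 [ 1.   3.9 -2.2]
0.084 [ 1.1  4.4 -1.2]
0.082 [ 0.9  2.9 -1.4]
0.08 [ 1.3  2.1 -1.5]
0.078 [ 1.2  1.8 -0.7]
0.076 [ 1.   1.2 -0. ]
0.074 [2.1 1.2 0.5]
0.072 [1.3 0.  0.7]
0.07 [1.7 0.3 1.4]
0.068 [-4.  -0.6 17.4]
end 25.12 [645.5  11.6  69.7] F [-3.5 -5.6 17.6] w 17.5 g 25.0
```

```bash
python3 - <<'E'
from push import *
r.move_linear([.6452,.0118,.0705],max_speed=.05);hand.release();st('rel')
r.move_linear([.6452,.0118,.16],max_speed=.15)
c=np.array([.6452,.0118])+.080*JY
f=best(np.r_[c,.16],A)[1];r.move_linear(np.r_[c,.13],max_speed=.2)
K=grab_frame("side")[0];cv2.imwrite("pics/h1.png",cv2.resize(K[130:230,200:340,::-1],(672,480),interpolation=2))
E
```

```text
rel 26.53 [645.2  11.8  70.5] F [-0.5 -0.4 -0.7] w 92.2 g 0.0
```

View pics/h1.png

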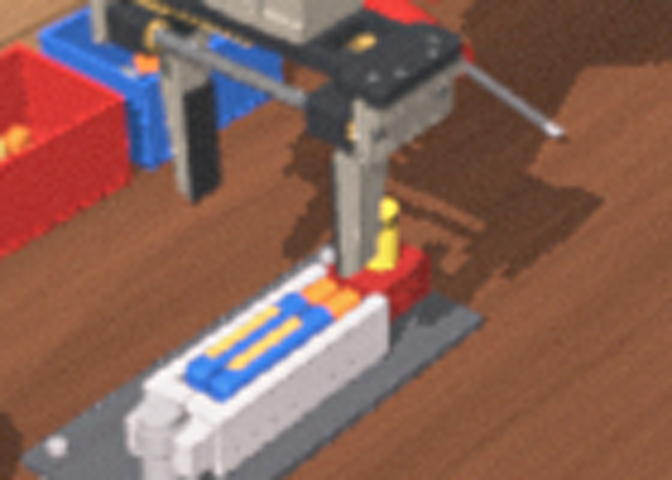

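The yellow pin stands upright at (385,235), with its handle seated on the upper red ear and the jig shut. Now the final grip.

```bash
python3 - <<'E'
from push import *
c=np.array([.6452,.0118])+.080*JY
r.move_linear(np.r_[c,.036],max_speed=.12);st('low');hand.clamp(40);r.pause(.5);o=st('grip')
q,d=grab_frame("side");X=cloud("side",d);H=cv2.cvtColor(q,cv2.COLOR_RGB2HSV).astype(int)
m=(abs(H[...,0]-28)<7)&(H[...,1]>150)&(abs(X[...,0]-.645)<.03)&(abs(X[...,1]-.012)<.03)&(X[...,2]>.047);print('pin',m.sum(),np.nanmedian(X[m],0),np.nanpercentile(X[m][:,2],95))
cv2.imwrite("pics/h2.png",cv2.resize(q[130:230,200:340,::-1],(672,480),interpolation=2))
E
```

```text
low 28.84 [643.6  91.8  36.7] F [ 0.9 -0.5  0.6] w 92.1 g 0.0
grip 30.05 [643.5  91.8  36.1] F [ 5.2 -0.2 -2.2] w 49.7 g 40.0
pin 0 [nan nan nan] nan
  return np.nanmean(a, axis, out=out, keepdims=keepdims)
  return np.nanmean(a, axis, out=out, keepdims=keepdims)
```

View pics/h2.png

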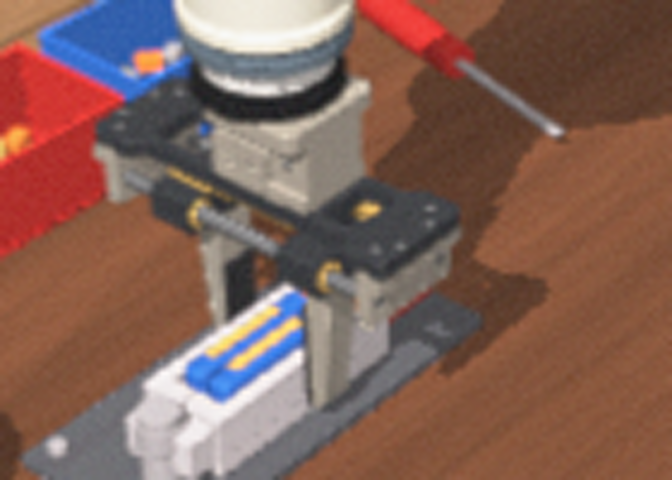

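The fingers grip across both halves at (325,350) and (225,290). The width is 49.7 mm, so the jig is shut, at 40 N. The gripper now hides the pin, which was seated in the last picture.

```bash
python3 -c "
from h import *
print(ticket.hand_in())"
```

```text
the job is handed in; nothing more can be done
None
```

I handed the job in with the jig shut, the yellow pin seated home through both ears and let go, and the fingers squeezing the halves across the seam at 40 N; the pin was last seen just before that grip hid it, and no verdict came back.

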